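Issue one tally disc

TASK

Issue one tally disc for the lot that was just weighed: press the dispenser's red plunger all the way down once and let it come back up, so that a single orange disc comes out onto the bench. Then nudge that disc aside with the fingertips until it lies flat and wholly on the yellow square. Pick nothing up, let no second disc out, and leave everything else on the bench where it is.

Things in the scene. Friction and masses are not known exactly. Their poses are not given: they have to be found in the camera images.
- dispenser: grey disc dispenser bolted to the bench. Origin on the bench at the axis of its open square magazine (56 x 56 mm, 45 mm high, clear front). The disc comes out along its -x through a slot under the front wall (face at x = -28 mm); y is sideways. Behind (x 28 to 124 mm) a housing 60 mm wide, 75 mm high carries the plunger at x = 75 mm; flat 4 mm feet reach 45 mm to each side
- plunger_top (a point): centre of the flat top of the red round plunger cap (38 mm across, cap 12 mm thick), 114 mm above the bench when up; it moves straight down 25 mm
- plunger (a joint): plunger travel in m: 0 up, 0.025 fully down (hard stop). A spring resists with 4 N at the top and 9 N at the bottom, a damper adds 2 N at 50 mm/s; let go, it comes up by itself within 1 s. A blade moves 3.4 times as far and pushes the lowest disc straight out along the bench: its centre ends about 83 mm from the magazine axis. A second press would issue a second disc
- disc0: loose orange plastic disc, 44 mm across, 14 mm thick, 25 g; origin at the centre of its underside. The lowest of the stack, the one that comes out and has to be moved; it always lies directly on the bench
- disc1: loose orange plastic disc, 44 mm across, 14 mm thick, 25 g; origin at the centre of its underside. Second of the stack, stays in the magazine (drops 14 mm)
- disc2: loose orange plastic disc, 44 mm across, 14 mm thick, 25 g; origin at the centre of its underside. Top of the stack, stays in the magazine; its top is 42 mm above the bench at the start
- yellow_square: flat yellow painted square on the bench, 110 x 110 mm, no thickness to feel; origin at its centre, axes along its sides. The place for the disc. It lies to the left or right of where the disc comes out
- blue_square: the same in blue, on the other side; not to be used
- spray_can: loose green spray can with a white cap, 56 mm across, 172 mm high, standing; origin under its centre; leave alone
- cleaner: loose white bottle, 62 mm across, 160 mm high, standing; origin under its centre; leave alone
- jar: loose amber jar with a black lid, 58 mm across, 60 mm high; origin under its centre; leave alone
- cell: loose black and copper battery cell, 33 mm across, 61 mm high, standing beside the dispenser on its +y side; origin under its centre; leave alone
- tape: loose brown roll of tape lying flat, 86 mm across, 25 mm high; origin under its centre; leave alone
- screwdriver: loose screwdriver with a red handle, 170 mm long, lying flat, its length along its x axis; leave alone
Mind the look-alikes: they are no part of the job. Of the things like the dispenser, leave any that is purple; of the rest the smaller one is meant.

How it is judged:
By the outcome, as a careful person would: the job done as asked, in the order asked, and still so for the second after the job is handed in, with the robot touching nothing.
It also fails if it takes over 54 s, if anything falls off the work surface, if the arm or the gripper's body presses on something with over 40 N, if the wrist force passes 120 N, or if a joint passes its speed limit or range.

ROBOT

A 6-joint arm with a two-finger parallel gripper is mounted at the origin on the work surface. World frame = base frame: x ahead of the robot, y to its left, z up, the work surface at z = 0. Lengths are in m, angles in rad, forces in N, time in s.
With the tool pointing down it reaches from about 0.425 to 0.95 m from the base axis. Payload 3.5 kg.
Tool frame: the origin (TCP) lies between the finger pads; the fingertips stand 17 mm ahead of it and the grasp point (between the pads) lies 2 mm behind it; z points along the fingers, y is the direction in which the jaws open and shut (so a half turn about z gives the same grasp; the last joint's range is limited). The gripper opens to 85 mm and grips with 20 to 120 N. Pads are 22 mm wide; open, the fingers measure 114 mm over their backs; the gripper's body (76 mm by 85 mm) begins 54 mm behind the grasp point. The pads swing forward as they close: fully open they stand 13 mm farther back than shut.
Start: joints at [-1.328, 0.286, 1.577, -0, 1.279, -0.15], TCP at [0.258, -0.624, 0.248] pointing down, gripper open.
Joint ranges: [-2.77, 2.77], [-0.9, 2.22], [0.21, 2.48], [-1.53, 4.67], [0.24, 2.81], [-2.84, 2.84]. Speed limits (rad/s): [2.79, 2.79, 3.14, 3.14, 3.14, 3.14].

INTERFACE

Orientations are given as a unit quaternion [x, y, z, w].
In Python, from plant import ctrl gives the robot as it stands.
- The arm moves only by the tool carry_out, never from a script. Its argument "commands" is a list of rows, each an object with "delta_pos": the shift along the tool's x, y, z in m, a list of three; "delta_rot": the turn, a rotation vector about the tool's x, y, z in rad, a list of three; "claw": the opening in per cent of the stroke, from 0 (shut) to 100 (fully open). A call has 1 to 8 rows; each row is the pose to reach, as a shift and turn from the pose measured when the call began, along the tool's axes at that moment; what a row does not reach only later rows make up. A row lasts 1/12 s, in which the tool goes at most 41.7 mm and 7.16 degrees, less where a joint would pass 70% of its speed; a pose out of reach is approached as far as the arm can. A call with a gripper value outside its range is refused whole. The fingers move at their own pace and stop on an object; "force" is the grip in N (left out, the last holds). Time passes only in rows, so rows that repeat a pose let the fingers close. It gives the time, the measured TCP pose, the force and the opening at its end, in the units of the state.
- ctrl.get_state(): the state, without advancing time (a new reading comes with each control period).
- ctrl.read_camera(name): name is "scene" or "side" or "wrist"; returns (picture, depth): 384x512x3 uint8, red, green, blue; 384x512 float32, m along the optical axis (not along the pixel's ray), 0 where there is no reading.
- ctrl.camera_info(name): a dict with "fx", "fy", "cx", "cy" (pixels), "k1" (the pictures are not rectified: a ray, as slopes to the right and down, at radius r is drawn at 1 + k1 r^2 times it, then the intrinsics apply), "rvec" (rotation vector, rad) and "tvec" (3), from world to camera coordinates, as OpenCV has them; the wrist camera has in their place "mount" (4x4, takes a point from camera to tool coordinates, whose origin is the TCP and whose axes are the flange's). Camera axes: x right, y down, z forward; pixel columns grow to the right and rows downward; lengths in m; the calibration is good to about 2 mm. A picture is of the moment at which its call begins: read the wrist's pose just before it. camera_info takes no time and is no camera call.
- ctrl.sign_off(): hands the job in, once; it reports no verdict.
The state is a dict: "time": time; "qpos": joint angles; "dq": joint speeds; "joint_efforts": joint torques, N m; "eef_pos": TCP position; "tcp_rot": TCP orientation; "contact_force": force on the tool from outside, world axes, zero at the start; "wrist_torque": the same for the moment, N m; "opening": opening from 0.0 (shut) to 1.0 (fully open).
Only numpy, scipy, OpenCV 4.12 (cv2) and the standard library are available. Lean on these libraries where they do the work, as an engineer would, in place of code of your own. Each camera call takes 0.05 s, during which the arm holds its last target.

## Working session

There is one attempt and no reset: what is moved stays moved. The work goes in short steps, Python scripts to look and compute and a tool call to move; the robot and the scene stay as the last step left them, time stands still between calls to the robot, and variables do not carry over. Pictures are saved under pics/ and viewed, and the job is handed in when it is done.

Besides the shell and the picture viewer there is one more tool, called after "Emit:" by a JSON object that holds its "name" and its "arguments", one argument or row to a line. carry_out: Moves the arm, as the interface text tells. Its arguments: {"type":"object","properties":{"commands":{"type":"array"},"force":{"type":"number"}},"required":["commands"]}

```bash
mkdir -p pics; ls; python3 - <<'E'
from plant import ctrl
import cv2,numpy as np
s=ctrl.get_state();print(s)
for n in ["scene","side","wrist"]:
    im,d=ctrl.read_camera(n);print(n,ctrl.camera_info(n))
    cv2.imwrite(f"pics/{n}0.png",cv2.cvtColor(im,cv2.COLOR_RGB2BGR));np.savez(f"{n}0.npz",im=im,d=d)
E
```

```text
pics
{'time': 0.0, 'qpos': array([-1.32798412e+00,  2.87197984e-01,  1.57819477e+00, -2.44994748e-05,
        1.27860637e+00, -1.50015648e-01]), 'dq': array([-0.00237665, -0.0020611 , -0.00095915, -0.00153331, -0.00036443,
       -0.00037109]), 'joint_efforts': array([ 8.09274607e-04, -4.05979800e+01, -2.92624426e+01, -7.35828166e-05,
        5.90336698e-03,  6.87151967e-06]), 'eef_pos': array([ 0.25825169, -0.62296489,  0.24691597]), 'tcp_rot': array([ 9.80771316e-01,  1.95156805e-01, -6.75216177e-05, -1.20139510e-03]), 'contact_force': array([ 1.04832915, -0.26814805, -0.10850705]), 'wrist_torque': array([ 0.01728881,  0.00636772, -0.01189001]), 'opening': 0.998550650472006}
scene {'fx': 387.0145923386954, 'fy': 387.0145923386954, 'cx': 255.25138845846573, 'cy': 195.37230677725304, 'k1': -0.11095708064612264, 'rvec': array([ 1.08464452,  2.57025036, -0.78221344]), 'tvec': array([ 0.32646006, -0.20996011,  1.28995737])}
side {'fx': 446.55602658917127, 'fy': 446.55602658917127, 'cx': 253.96910229166295, 'cy': 190.54291445434043, 'k1': -0.14364894769137598, 'rvec': array([ 1.9615055 , -0.82575521,  0.50707946]), 'tvec': array([-0.31849604,  0.25333554,  1.03190748])}
wrist {'fx': 303.7287900071246, 'fy': 303.7287900071246, 'cx': 253.33258453751895, 'cy': 190.18766343225852, 'k1': 0.023169378407600954, 'mount': array([[-2.02327685e-04, -9.60130142e-01, -2.79553339e-01,
         7.15251686e-02],
       [ 9.99999956e-01, -1.33316428e-04, -2.65876112e-04,
         1.33807953e-03],
       [ 2.18006617e-04, -2.79553381e-01,  9.60130126e-01,
        -1.26239086e-01],
       [ 0.00000000e+00,  0.00000000e+00,  0.00000000e+00,
         1.00000000e+00]])}
```

View pics/scene0.png

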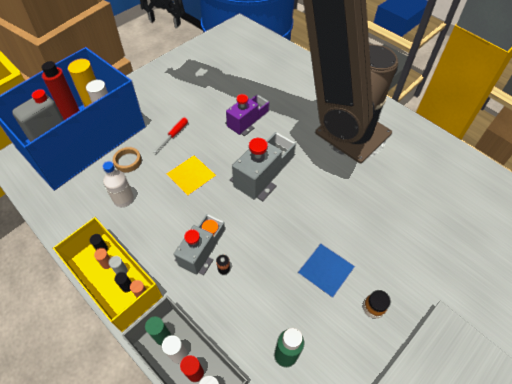

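View pics/side0.png

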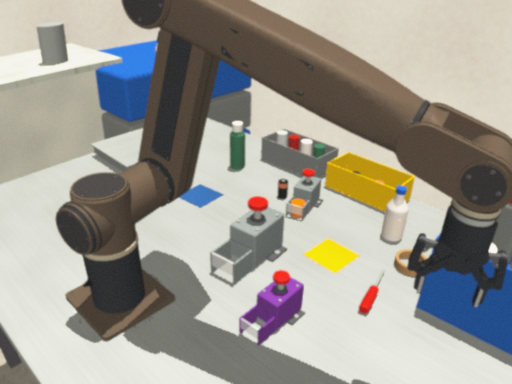

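View pics/wrist0.png

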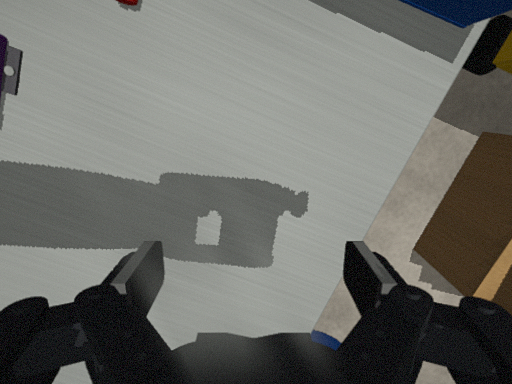

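The scene view shows the small grey dispenser, with orange discs, at about (200,240): red cap at (192,238), magazine at (210,227). The yellow square is at (191,175), the blue one at (326,270). The bigger grey unit at (262,165) and the purple one at (247,112) are the look-alikes.

```bash
cat > h.py <<'E'
import numpy as np,cv2
from scipy.spatial.transform import Rotation as R
def ext(info,pose=None):
    if "rvec" in info:
        Rm=cv2.Rodrigues(np.array(info["rvec"]))[0];return Rm.T,-Rm.T@info["tvec"]
    p,q=pose;M=np.array(info["mount"]);Rt=R.from_quat(q).as_matrix()
    return Rt@M[:3,:3],Rt@M[:3,3]+p
def rays(uv,info):
    uv=np.atleast_2d(np.asarray(uv,float));xd=np.c_[(uv[:,0]-info["cx"])/info["fx"],(uv[:,1]-info["cy"])/info["fy"]]
    x=xd.copy()
    for _ in range(20): x=xd/(1+info["k1"]*(x**2).sum(1,keepdims=True))
    return np.c_[x,np.ones(len(x))]
def onplane(uv,z,info,pose=None):
    Rw,c=ext(info,pose);d=rays(uv,info)@Rw.T
    return c+d*((z-c[2])/d[:,2])[:,None]
def depthpts(uv,d,info,pose=None):
    Rw,c=ext(info,pose);uv=np.atleast_2d(uv);dd=d[uv[:,1].astype(int),uv[:,0].astype(int)]
    return (rays(uv,info)*dd[:,None])@Rw.T+c
def hsv(im): return cv2.cvtColor(im,cv2.COLOR_RGB2HSV)
def masks(im):
    H=hsv(im);h,s,v=[H[...,i].astype(int) for i in range(3)]
    return dict(red=((h<5)|(h>174))&(s>170)&(v>90),orange=(h>=6)&(h<18)&(s>170)&(v>120),yellow=(h>20)&(h<32)&(s>170)&(v>120),blue=(h>100)&(h<125)&(s>140)&(v>60))
def blobs(m,amin=30):
    n,l,st,c=cv2.connectedComponentsWithStats(m.astype(np.uint8));return [(l==i,st[i],c[i]) for i in range(1,n) if st[i][4]>=amin]
E
python3 - <<'E'
from plant import ctrl
from h import *
for n in["scene","side"]:
    info=ctrl.camera_info(n);z=np.load(n+"0.npz");im,d=z["im"],z["d"]
    print(n,ext(info)[1])
    for k,m in masks(im).items():
        for b,st,c in blobs(m):
            uv=np.argwhere(b)[:,::-1];P=depthpts(uv,d,info);g=d[uv[:,1],uv[:,0]]>0
            if not g.any():continue
            P=P[g];med=np.median(P,0)
            if abs(med[1])<.9 and med[2]<.3: print(k,c.round(1),st,med.round(4),"max",P.max(0).round(3),"min",P.min(0).round(3))
            if k=="yellow" and med[2]<.02 or (k=="blue" and med[2]<.02):
                cn=max(cv2.findContours(b.astype(np.uint8),0,1)[0],key=cv2.contourArea)
                W=onplane(cn[:,0],0,info)[:,:2];print("   rect",cv2.minAreaRect((W*1000).astype(np.float32)), onplane(c,0,info))
E
python3 - <<'E'
import cv2
a=cv2.imread('pics/scene0.png')[190:290,150:270];cv2.imwrite('pics/cropA.png',cv2.resize(a,None,fx=6,fy=6,interpolation=2))
a=cv2.imread('pics/side0.png')[155:280,260:390];cv2.imwrite('pics/cropB.png',cv2.resize(a,None,fx=4.5,fy=4.5,interpolation=2))
E
```

```text
scene [0.88393048 0.37882935 0.94329458]
red [58.1 93.8] [ 42  67  31  52 571] [ 0.6515 -0.6669  0.1705] max [ 0.687 -0.583  0.235] min [ 0.607 -0.712  0.069]
red [38.8 95.8] [ 32  90  14  13 134] [ 0.7155 -0.5987  0.2472] max [ 0.73  -0.585  0.252] min [ 0.695 -0.626  0.229]
red [241.8  98.6] [237  94  11  10  85] [ 0.2331 -0.2895  0.1142] max [ 0.249 -0.275  0.117] min [ 0.128 -0.404  0.001]
red [177.9 127.1] [169 118  18  19 141] [ 0.4056 -0.4163  0.0221] max [ 0.444 -0.405  0.031] min [ 0.363 -0.434  0.009]
red [257.7 145.8] [249 138  18  17 248] [ 0.3706 -0.0905  0.1587] max [ 0.391 -0.068  0.163] min [ 0.342 -0.119  0.146]
red [191.7 236.4] [185 230  15  14 165] [ 0.6635 -0.0298  0.1138] max [ 0.679 -0.013  0.118] min [ 0.645 -0.05   0.108]
red [190.4 367.4] [180 356  21  26 372] [0.8652 0.1928 0.1044] max [0.881 0.208 0.111] min [0.844 0.15  0.015]
orange [209.9 225.8] [202 220  16  15 160] [ 0.5888 -0.0554  0.0423] max [ 0.608 -0.033  0.046] min [ 0.57  -0.084  0.027]
orange [102.9 262.1] [ 96 255  14  14  42] [ 0.855  -0.1704  0.0416] max [ 0.863 -0.166  0.065] min [ 0.838 -
[... 3601 characters left out ...]
07714844), 44.694339752197266) [[1.46376581 1.16467039 0.        ]]
blue [199.7 195.4] [180 186  41  21 467] [ 0.4503  0.2342 -0.0014] max [0.503 0.29  0.198] min [ 0.205  0.002 -0.006]
   rect ((449.7046813964844, 236.47586059570312), (99.30035400390625, 103.44623565673828), 5.838885307312012) [[0.44877318 0.23305242 0.        ]]
blue [400.8 189.6] [397 186   9   8  60] [ 0.6871 -0.3322  0.1572] max [ 0.704 -0.318  0.162] min [ 0.677 -0.343  0.147]
blue [488.9 269.2] [483 261  13  17 145] [ 0.4759 -0.6431  0.1815] max [ 0.48  -0.629  0.335] min [ 0.263 -0.677  0.16 ]
blue [470.4 305.4] [ 418  264   94   90 4764] [ 0.4758 -0.6314  0.0686] max [ 0.803 -0.521  0.326] min [ 0.23  -0.751 -0.002]
```

View pics/cropA.png

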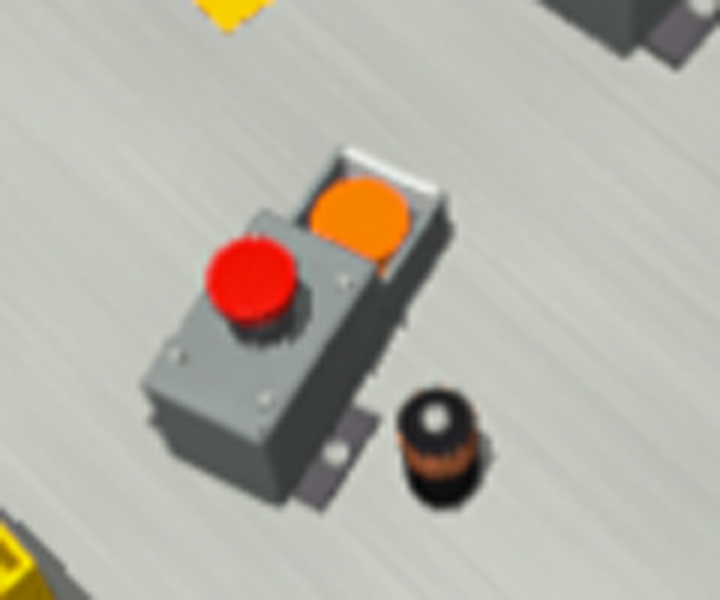

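View pics/cropB.png

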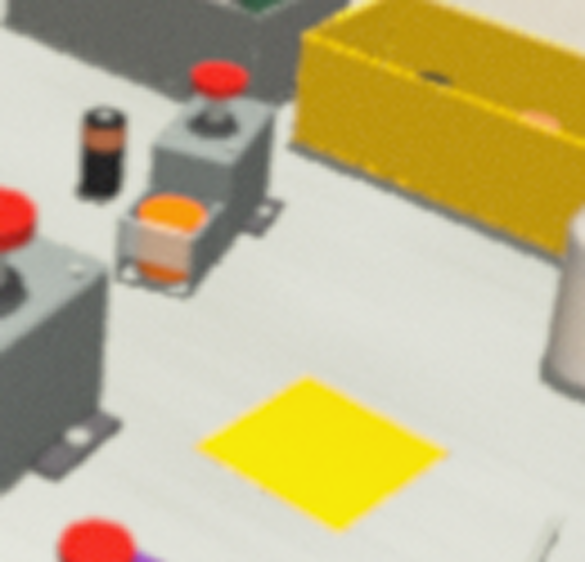

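Emit:
{"name": "carry_out", "arguments": {
  "commands": [
    {"delta_pos":[0.02,-0.014,-0.015],"delta_rot":[0,0,-0.05],"claw":0},
    {"delta_pos":[0.05,-0.036,-0.035],"delta_rot":[0,0,-0.12],"claw":0},
    {"delta_pos":[0.08,-0.06,-0.05],"delta_rot":[0,0,-0.2],"claw":0},
    {"delta_pos":[0.11,-0.083,-0.065],"delta_rot":[0,0,-0.28],"claw":0},
    {"delta_pos":[0.14,-0.105,-0.08],"delta_rot":[0,0,-0.36],"claw":0},
    {"delta_pos":[0.17,-0.127,-0.09],"delta_rot":[0,0,-0.44],"claw":0},
    {"delta_pos":[0.2,-0.15,-0.1],"delta_rot":[0,0,-0.5],"claw":0},
    {"delta_pos":[0.235,-0.174,-0.1],"delta_rot":[0,0,-0.55],"claw":0}
  ]
}}

```text
time: 0.82
eef_pos: [0.4091, -0.3724, 0.3503]
tcp_rot: [0.891, 0.455, 0.0, 0.001]
contact_force: [0.6, 1.1, 0.3]
opening: 0.001
```

Emit:
{"name": "carry_out", "arguments": {
  "commands": [
    {"delta_pos":[0.035,-0.003,0],"delta_rot":[0,0,-0.08],"claw":0},
    {"delta_pos":[0.072,-0.006,0],"delta_rot":[0,0,-0.16],"claw":0},
    {"delta_pos":[0.11,-0.01,0],"delta_rot":[0,0,-0.24],"claw":0},
    {"delta_pos":[0.148,-0.013,0],"delta_rot":[0,0,-0.32],"claw":0},
    {"delta_pos":[0.186,-0.016,0],"delta_rot":[0,0,-0.4],"claw":0},
    {"delta_pos":[0.224,-0.02,0],"delta_rot":[0,0,-0.48],"claw":0},
    {"delta_pos":[0.262,-0.023,0],"delta_rot":[0,0,-0.54],"claw":0},
    {"delta_pos":[0.29,-0.025,0],"delta_rot":[0,0,-0.54],"claw":0}
  ]
}}

```text
time: 1.48
eef_pos: [0.5596, -0.1199, 0.3498]
tcp_rot: [0.736, 0.677, 0.0, 0.001]
contact_force: [-0.6, 0.0, -0.4]
opening: -0.001
```

```bash
cat > look.py <<'E'
import sys
from plant import ctrl
from h import *
tag=sys.argv[1]
s=ctrl.get_state();pose=(s["eef_pos"],s["tcp_rot"]);im,d=ctrl.read_camera("wrist");info=ctrl.camera_info("wrist")
np.savez(f"w{tag}.npz",im=im,d=d,p=pose[0],q=pose[1]);cv2.imwrite(f"pics/w{tag}.png",cv2.cvtColor(im,cv2.COLOR_RGB2BGR))
print(s["time"],pose,"dq",np.abs(s["dq"]).max())
for k,m in masks(im).items():
    for b,st,c in blobs(m,80):
        uv=np.argwhere(b)[:,::-1];g=d[uv[:,1],uv[:,0]]>0
        if not g.any():continue
        P=depthpts(uv,d,info,pose)[g];med=np.median(P,0)
        print(k,c.round(1),st,med.round(4))
        if med[2]<.02 or k in("red","orange"):
            cn=max(cv2.findContours(b.astype(np.uint8),0,1)[0],key=cv2.contourArea)
            for z in ((0,) if k in("yellow","blue") else (.114,) if k=="red" else (.014,.028,.042)):
                W=(onplane(cn[:,0],z,info,pose)[:,:2]*1000).astype(np.float32)
                print("   z",z,"rect",np.round(cv2.minAreaRect(W)[0],1),np.round(cv2.minAreaRect(W)[1],1),round(cv2.minAreaRect(W)[2],1),"circ",cv2.minEnclosingCircle(W))
E
python3 look.py 1
```

```text
1.4833 (array([ 0.55959934, -0.11989313,  0.34982412]), array([7.35598638e-01, 6.77416791e-01, 3.75287475e-04, 9.96772920e-04])) dq 0.6346182756198526
red [339.9  78. ] [324  63  33  31 789] [ 0.6652 -0.0335  0.1145]
   z 0.114 rect [665.4 -33.3] [35.6 31.1] 0.0 circ ((665.44287109375, -33.70245361328125), 18.033342361450195)
red [ 71.  158.3] [  47  138   51   45 1557] [ 0.3711 -0.0915  0.1587]
   z 0.114 rect [345.6 -98.4] [59.1 49.9] 26.6 circ ((346.4825744628906, -99.2107925415039), 30.135698318481445)
red [ 28.9 302.4] [ 14 291  30  24 533] [ 0.2389 -0.2893  0.1138]
   z 0.114 rect [ 240.1 -289.6] [40.9 33.5] 22.5 circ ((239.43185424804688, -288.830322265625), 20.806640625)
yellow [474.3 133.3] [ 435   42   77  205 6453] [ 0.8999 -0.121   0.0053]
   z 0 rect [ 918.4 -159. ] [126.5 314.3] 0.3 circ ((919.0933837890625, -159.26626586914062), 168.4083709716797)
yellow [221.9 221.3] [ 190  199   65   58 2529] [ 0.4949 -0.2354  0.0013]
   z 0 rect [ 499.4 -251.4] [104.1 105.6] 86.1 circ ((500.0030517578125, -244.38247680664062), 67.70215606689453)
```

View pics/w1.png

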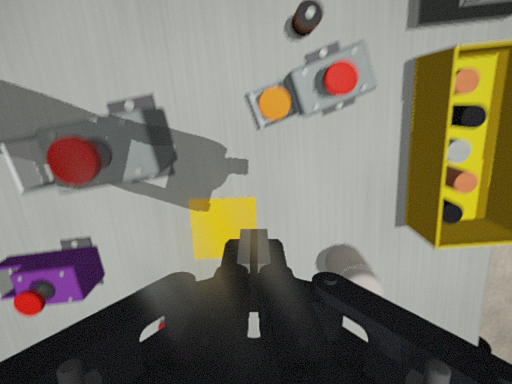

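Wrist view: cap at (340,78), orange stack at (275,103), yellow square around (222,222), partly hidden by the fingers. The arm was still settling, so I'll look again.

```bash
sed -i 's/h>=6)&(h<18)/h>=6)\&(h<20)/' h.py; python3 look.py 2; python3 - <<'E'
from plant import ctrl
from h import *
info=ctrl.camera_info("wrist");z=np.load("w2.npz");im,d=z["im"],z["d"];pose=(z["p"],z["q"])
print(hsv(im)[103,275],hsv(im)[215,200])
ys,xs=np.mgrid[0:384,0:512];uv=np.c_[xs.ravel(),ys.ravel()];P=depthpts(uv,d,info,pose);g=d.ravel()>0
def rep(n,x0,x1,y0,y1,z0,z1):
    m=g&(P[:,0]>x0)&(P[:,0]<x1)&(P[:,1]>y0)&(P[:,1]<y1)&(P[:,2]>z0)&(P[:,2]<z1);Q=P[m]
    W=(Q[:,:2]*1000).astype(np.float32);r=cv2.minAreaRect(W);print(n,len(Q),np.round(r[0],1),np.round(r[1],1),round(r[2],1),"xmin/max",Q.min(0).round(3),Q.max(0).round(3));print(np.round(cv2.boxPoints(r)))
rep("housing",.57,.78,-.12,.06,.068,.082)
rep("bigall",.25,.52,-.2,.0,.02,.25)
rep("cell",.5,.72,.03,.12,.04,.09)
E
```

```text
1.5333 (array([ 0.56111584, -0.11672922,  0.34964318]), array([7.35158174e-01, 6.77892618e-01, 1.98569802e-03, 3.39988720e-04])) dq 0.0975639144156745
red [337.   84.5] [321  68  33  34 879] [ 0.6637 -0.0359  0.1144]
   z 0.114 rect [663.9 -36.2] [35.2 35.9] 89.1 circ ((663.8110961914062, -36.29045867919922), 18.42916488647461)
red [ 67.9 165.2] [  45  144   50   47 1641] [ 0.3685 -0.0946  0.1588]
   z 0.114 rect [ 341.7 -102. ] [62.3 51.8] 44.9 circ ((344.85504150390625, -104.7755126953125), 31.533187866210938)
red [ 26.5 307.8] [ 12 295  30  26 580] [ 0.2374 -0.293   0.1141]
   z 0.114 rect [ 237.7 -293. ] [43.7 34.7] 38.8 circ ((237.97994995117188, -293.234375), 21.962953567504883)
orange [271.7 108.9] [256  94  32  32 786] [ 0.5935 -0.0577  0.0427]
   z 0.014 rect [594.7 -59.8] [43.9 45.6] 85.3 circ ((595.2122802734375, -58.75948715209961), 23.341236114501953)
   z 0.028 rect [593.9 -59.4] [42.6 44.2] 85.3 circ ((594.3656005859375, -58.40796661376953), 22.634017944335938)
   z 0.042 rect [593.1 -59.1] [41.2 42.8] 85.3 circ ((593.5189819335938, -58.0564079284668), 21.9267826080322
[... 156 characters left out ...]
95837402344), 170.75340270996094)
yellow [220.2 224.5] [ 188  202   65   60 2311] [ 0.4937 -0.2352  0.0013]
   z 0 rect [ 497.8 -254.6] [107.1 107.2] 87.0 circ ((502.6262512207031, -250.0529022216797), 68.81198120117188)
[ 18 189 217] [ 26 196 213]
housing 2941 [666.3 -35.5] [96.5 60.6] 17.2 xmin/max [ 0.613 -0.077  0.068] [0.72  0.005 0.081]
[[611. -21.]
 [629. -79.]
 [721. -50.]
 [704.   8.]]
bigall 8715 [ 341.7 -101.6] [193.2  84.4] 6.9 xmin/max [ 0.25  -0.151  0.02 ] [ 0.441 -0.049  0.161]
[[ 241.  -71.]
 [ 251. -155.]
 [ 443. -132.]
 [ 433.  -48.]]
cell 666 [641.   45.2] [32.4 30.1] 0.2 xmin/max [0.625 0.03  0.041] [0.657 0.06  0.063]
[[625.  60.]
 [625.  30.]
 [657.  30.]
 [657.  60.]]
```

Consistent: cap (0.664, -0.0355), dispenser yaw 17.2°, expected disc exit about (0.513, -0.082), yellow centre about (0.496, -0.254). Moving over the cap.

Emit:
{"name": "carry_out", "arguments": {
  "commands": [
    {"delta_pos":[0.015,0.016,0.015],"delta_rot":[0,0,0],"claw":0},
    {"delta_pos":[0.035,0.038,0.04],"delta_rot":[0,0,0],"claw":0},
    {"delta_pos":[0.055,0.06,0.07],"delta_rot":[0,0,0],"claw":0},
    {"delta_pos":[0.075,0.08,0.1],"delta_rot":[0,0,0],"claw":0},
    {"delta_pos":[0.087,0.094,0.13],"delta_rot":[0,0,0],"claw":0},
    {"delta_pos":[0.089,0.096,0.16],"delta_rot":[0,0,0],"claw":0},
    {"delta_pos":[0.089,0.096,0.185],"delta_rot":[0,0,0],"claw":0},
    {"delta_pos":[0.089,0.096,0.19],"delta_rot":[0,0,0],"claw":0}
  ]
}}

```text
time: 2.25
eef_pos: [0.6597, -0.0382, 0.1527]
tcp_rot: [0.735, 0.678, -0.003, -0.004]
contact_force: [-0.4, 0.3, -1.1]
opening: -0.0
```

Emit:
{"name": "carry_out", "arguments": {
  "commands": [
    {"delta_pos":[0,0,0],"delta_rot":[0,0,0],"claw":0},
    {"delta_pos":[0,0,0],"delta_rot":[0,0,0],"claw":0}
  ]
}}

```text
time: 2.42
eef_pos: [0.659, -0.039, 0.1522]
tcp_rot: [0.735, 0.678, -0.004, -0.005]
contact_force: [-0.8, 0.0, 0.0]
opening: 0.001
```

```bash
python3 look.py 3; python3 -c "
from plant import ctrl;print(ctrl.get_state())"
```

```text
2.4167 (array([ 0.65896223, -0.03899626,  0.1522152 ]), array([ 0.73546215,  0.67754039, -0.00367473, -0.00457615])) dq 0.030592902866553407
red [265.2 212.4] [ 233  186   62   57 2357] [ 0.668  -0.0305  0.1145]
   z 0.114 rect [666.4 -31.4] [32.2 36. ] 77.0 circ ((665.7840576171875, -33.7564811706543), 19.010478973388672)
orange [183.6 209. ] [161 191  43  40 701] [ 0.6005 -0.0483  0.0426]
   z 0.014 rect [591.1 -62.6] [25.5 43.3] 20.5 circ ((590.1609497070312, -63.363807678222656), 22.56629753112793)
   z 0.028 rect [595.1 -57.7] [24.2 41. ] 20.5 circ ((594.2315673828125, -58.388771057128906), 21.37196159362793)
   z 0.042 rect [599.1 -52.7] [22.8 38.7] 20.5 circ ((598.302490234375, -53.413795471191406), 20.177410125732422)
yellow [478.8 213.8] [ 402  130  110  210 4703] [ 0.8265 -0.0488  0.0318]
yellow [505.2 220.8] [493 214  19  15 141] [ 0.8922 -0.0962  0.0047]
   z 0 rect [ 892.9 -100.9] [16.2 14.9] 8.1 circ ((893.5420532226562, -100.92472076416016), 10.450244903564453)
yellow [145.  335.4] [139 332  17  10  90] [ 0.5259 -0.2044  0.0011]
   z 0 rect [ 524.5 -205.4] [22.2  8.5] 32.1 circ ((526.3121337890625, -208.31637573242188), 11.106396675109863)
{'time': 2.4667, 'qpos': array([-2.12152480e-01,  3.46689960e-01,  1.68061506e+00, -7.02500541e-04,
        1.12302169e+00, -1.29959158e-01]), 'dq': array([ 0.00280701, -0.02287098, -0.02589285,  0.00163356, -0.00550821,
       -0.00191631]), 'joint_efforts': array([ 2.44773435e-02, -3.96802247e+01, -2.64063174e+01, -4.31425855e-03,
        4.10146464e-02, -1.61230786e-03]), 'eef_pos': array([ 0.65985822, -0.03906575,  0.15379331]), 'tcp_rot': array([ 0.73545026,  0.67756456, -0.00277542, -0.00338639]), 'contact_force': array([ 0.12269719, -0.31895216,  0.23861384]), 'wrist_torque': array([-0.01174465,  0.04471255, -0.02554067]), 'opening': -7.134153469101887e-05}
```

View pics/w3.png

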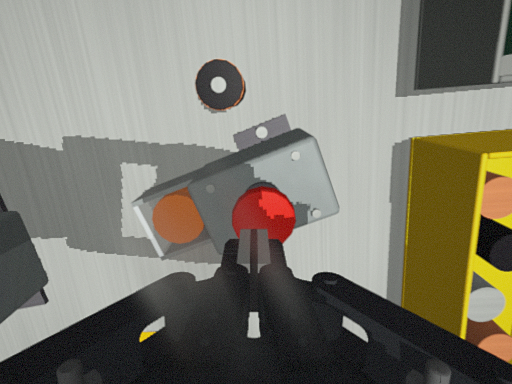

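Wrist view: the cap is under the fingertips at (265,212), TCP about 5 mm short of its centre. I'll shift over while coming down, stopping just above the cap.

Emit:
{"name": "carry_out", "arguments": {
  "commands": [
    {"delta_pos":[0.002,0.002,0.003],"delta_rot":[0,0,0],"claw":0},
    {"delta_pos":[0.004,0.004,0.008],"delta_rot":[0,0,0],"claw":0},
    {"delta_pos":[0.005,0.005,0.013],"delta_rot":[0,0,0],"claw":0},
    {"delta_pos":[0.005,0.005,0.017],"delta_rot":[0,0,0],"claw":0},
    {"delta_pos":[0.005,0.005,0.018],"delta_rot":[0,0,0],"claw":0},
    {"delta_pos":[0.005,0.005,0.018],"delta_rot":[0,0,0],"claw":0}
  ]
}}

```text
time: 2.97
eef_pos: [0.6647, -0.0343, 0.135]
tcp_rot: [0.735, 0.678, -0.003, -0.004]
contact_force: [-0.8, 0.6, -0.2]
opening: -0.001
```

Emit:
{"name": "carry_out", "arguments": {
  "commands": [
    {"delta_pos":[0,0,0.002],"delta_rot":[0,0,0],"claw":0},
    {"delta_pos":[0,0,0.005],"delta_rot":[0,0,0],"claw":0},
    {"delta_pos":[0,0,0.008],"delta_rot":[0,0,0],"claw":0},
    {"delta_pos":[0,0,0.011],"delta_rot":[0,0,0],"claw":0},
    {"delta_pos":[0,0,0.014],"delta_rot":[0,0,0],"claw":0},
    {"delta_pos":[0,0,0.017],"delta_rot":[0,0,0],"claw":0},
    {"delta_pos":[0,0,0.02],"delta_rot":[0,0,0],"claw":0},
    {"delta_pos":[0,0,0.023],"delta_rot":[0,0,0],"claw":0}
  ]
}}

```text
time: 3.63
eef_pos: [0.6651, -0.0344, 0.1149]
tcp_rot: [0.735, 0.678, -0.003, -0.003]
contact_force: [-3.5, 0.6, 10.0]
opening: -0.002
```

Emit:
{"name": "carry_out", "arguments": {
  "commands": [
    {"delta_pos":[0,0,0.004],"delta_rot":[0,0,0],"claw":0},
    {"delta_pos":[0,0,0.007],"delta_rot":[0,0,0],"claw":0},
    {"delta_pos":[0,0,0.01],"delta_rot":[0,0,0],"claw":0},
    {"delta_pos":[0,0,0.012],"delta_rot":[0,0,0],"claw":0},
    {"delta_pos":[0,0,0.012],"delta_rot":[0,0,0],"claw":0}
  ]
}}

```text
time: 4.05
eef_pos: [0.6652, -0.0343, 0.1061]
tcp_rot: [0.735, 0.678, -0.003, -0.004]
contact_force: [-6.7, 0.9, 11.9]
opening: -0.003
```

Emit:
{"name": "carry_out", "arguments": {
  "commands": [
    {"delta_pos":[0,0,0.003],"delta_rot":[0,0,0],"claw":0},
    {"delta_pos":[0,0,0.005],"delta_rot":[0,0,0],"claw":0},
    {"delta_pos":[0,0,0.005],"delta_rot":[0,0,0],"claw":0}
  ]
}}

```text
time: 4.3
eef_pos: [0.6654, -0.0344, 0.106]
tcp_rot: [0.735, 0.678, -0.004, -0.004]
contact_force: [-9.5, 1.2, 18.3]
opening: 0.005
```

Hard stop confirmed: z holds at 0.106 while the force rises to 18 N. Now straight up.

Emit:
{"name": "carry_out", "arguments": {
  "commands": [
    {"delta_pos":[0,0,-0.005],"delta_rot":[0,0,0],"claw":0},
    {"delta_pos":[0,0,-0.015],"delta_rot":[0,0,0],"claw":0},
    {"delta_pos":[0,0,-0.03],"delta_rot":[0,0,0],"claw":0},
    {"delta_pos":[0,0,-0.05],"delta_rot":[0,0,0],"claw":0},
    {"delta_pos":[0,0,-0.08],"delta_rot":[0,0,0],"claw":0},
    {"delta_pos":[0,0,-0.11],"delta_rot":[0,0,0],"claw":0},
    {"delta_pos":[0,0,-0.13],"delta_rot":[0,0,0],"claw":0},
    {"delta_pos":[0,0,-0.14],"delta_rot":[0,0,0],"claw":0}
  ]
}}

```text
time: 4.97
eef_pos: [0.6686, -0.0348, 0.2512]
tcp_rot: [0.735, 0.678, -0.002, -0.001]
contact_force: [0.9, -1.0, 0.9]
opening: -0.001
```

```bash
python3 look.py 4
```

```text
4.9667 (array([ 0.66855735, -0.03476768,  0.2511601 ]), array([ 0.73504791,  0.67801166, -0.00180965, -0.00121379])) dq 0.17958175507650162
red [250.4 181.6] [ 230  163   40   40 1156] [ 0.6665 -0.033   0.1146]
   z 0.114 rect [666.4 -33.8] [33.  36.2] 38.7 circ ((665.7216186523438, -34.29091262817383), 18.395063400268555)
orange [192.7 186.1] [176 168  34  36 770] [ 0.5954 -0.0555  0.0287]
   z 0.014 rect [589.3 -61.8] [35.7 43.5] 17.2 circ ((593.3941040039062, -59.30263900756836), 23.080669403076172)
   z 0.028 rect [592.7 -58. ] [34.4 41.8] 17.2 circ ((596.5639038085938, -55.66239547729492), 22.191307067871094)
   z 0.042 rect [596.  -54.3] [33.  40.1] 17.2 circ ((599.7337646484375, -52.02217102050781), 21.301931381225586)
orange [136.5 202. ] [120 191  31  22 389] [ 0.518  -0.074   0.0145]
   z 0.014 rect [518.  -76.2] [28.3 34.6] 30.5 circ ((515.2991333007812, -78.84880065917969), 19.470947265625)
   z 0.028 rect [524.  -71.9] [27.2 33.2] 30.5 circ ((521.4781494140625, -74.45538330078125), 18.720659255981445)
   z 0.042 rect [530.1 -67.7] [26.1 31.9] 30.5 circ ((527.6572875976562, -70.06197357177734), 17.970396041870117)
yellow [434.5 208.4] [ 361  124  151  222 9628] [ 0.8968 -0.0998  0.0052]
   z 0 rect [ 891.7 -176. ] [178.4 328.3] 0.1 circ ((891.6784057617188, -176.41500854492188), 185.90399169921875)
yellow [504.2 309.4] [496 258  16 100 306] [ 0.9281 -0.2033  0.0904]
yellow [120.  292.2] [106 285  36  20 395] [ 0.4622 -0.2078  0.001 ]
   z 0 rect [ 469.4 -215.1] [29.8 49.8] 87.2 circ ((469.2347717285156, -214.32421875), 27.965089797973633)
yellow [152.1 328.5] [139 316  26  26 282] [ 0.5018 -0.2726  0.0012]
   z 0 rect [ 497.3 -275.9] [56.6 15.5] 32.0 circ ((497.29254150390625, -275.9078063964844), 28.994495391845703)
```

View pics/w4.png

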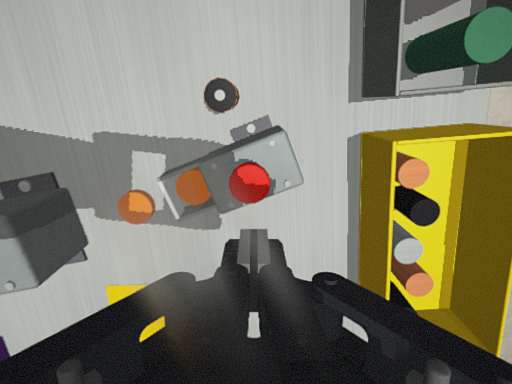

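The plunger is back up (top at z 0.114), the stack top has dropped to 0.0287, and a single disc lies out at (136,206), about (0.514, -0.080). Next I'll part the jaws about 30 mm so the two tips form a V, and come down on the far (+y) side of the disc.

Emit:
{"name": "carry_out", "arguments": {
  "commands": [
    {"delta_pos":[-0.002,-0.015,0],"delta_rot":[0,0,-0.02],"claw":35},
    {"delta_pos":[-0.004,-0.04,0.005],"delta_rot":[0,0,-0.05],"claw":35},
    {"delta_pos":[-0.007,-0.07,0.015],"delta_rot":[0,0,-0.08],"claw":35},
    {"delta_pos":[-0.01,-0.1,0.03],"delta_rot":[0,0,-0.11],"claw":35},
    {"delta_pos":[-0.013,-0.13,0.05],"delta_rot":[0,0,-0.14],"claw":35},
    {"delta_pos":[-0.016,-0.15,0.07],"delta_rot":[0,0,-0.168],"claw":35},
    {"delta_pos":[-0.016,-0.158,0.09],"delta_rot":[0,0,-0.168],"claw":35},
    {"delta_pos":[-0.016,-0.158,0.097],"delta_rot":[0,0,-0.168],"claw":35}
  ]
}}

```text
time: 5.68
eef_pos: [0.5052, -0.0371, 0.1504]
tcp_rot: [0.676, 0.737, -0.003, -0.005]
contact_force: [-0.1, 0.5, -0.2]
opening: 0.35
```

Emit:
{"name": "carry_out", "arguments": {
  "commands": [
    {"delta_pos":[0,0,0],"delta_rot":[0,0,0],"claw":35},
    {"delta_pos":[0,0,0],"delta_rot":[0,0,0],"claw":35}
  ]
}}

```text
time: 5.85
eef_pos: [0.5046, -0.0369, 0.1492]
tcp_rot: [0.676, 0.737, -0.004, -0.006]
contact_force: [-0.6, -1.6, -0.5]
opening: 0.348
```

```bash
sed -i 's/(s>170)&(v>120),yellow/(s>170)\&(v>70),yellow/' h.py; python3 look.py 5
```

```text
5.85 (array([ 0.50457862, -0.03692743,  0.14923435]), array([ 0.67577677,  0.7370682 , -0.004137  , -0.00625327])) dq 0.04409208022940998
red [504.5 247.4] [491 221  21  55 661] [ 0.6491 -0.0351  0.1133]
   z 0.114 rect [646.7 -36.8] [10.7 34.5] 17.5 circ ((651.8291625976562, -35.16744613647461), 17.244909286499023)
red [  7.3 332.6] [  0 307  23  51 619] [ 0.3907 -0.0847  0.1522]
   z 0.114 rect [ 357.7 -122.8] [38.9 13.5] 82.9 circ ((351.55792236328125, -122.06404113769531), 19.434921264648438)
orange [357.  220.9] [ 330  200   54   44 1788] [ 0.596  -0.0575  0.0287]
   z 0.014 rect [602.  -65.1] [46.5 40.2] 17.0 circ ((598.8368530273438, -62.00663375854492), 25.720558166503906)
   z 0.028 rect [596.6 -59.9] [44.  38.1] 17.0 circ ((593.6083374023438, -56.94639205932617), 24.344619750976562)
   z 0.042 rect [591.2 -54.7] [41.5 35.9] 17.0 circ ((588.3798217773438, -51.88585662841797), 22.96877670288086)
orange [263.2 226.9] [ 239  207   46   44 1265] [ 0.5173 -0.0764  0.0146]
   z 0.014 rect [514.7 -78.9] [42.7 41.9] 89.9 circ ((514.6082763671875, -79.81613159179688), 22.530187606811523)
   z 0.028 rect [514.  -72.9] [40.5 39.7] 89.9 circ ((513.885498046875, -73.802978515625), 21.324983596801758)
   z 0.042 rect [513.3 -67. ] [38.2 37.4] 89.9 circ ((513.1627197265625, -67.78990173339844), 20.119720458984375)
yellow [215.9 328.2] [210 324  16   8  81] [ 0.4771 -0.2042  0.001 ]
   z 0 rect [ 478.7 -204.2] [16.3  9. ] 5.4 circ ((478.7198181152344, -204.58665466308594), 9.133773803710938)
yellow [258.9 332.8] [245 329  34   9 182] [ 0.5199 -0.2046  0.0012]
   z 0 rect [ 526.9 -206.6] [35.8 10.3] 5.6 circ ((526.655517578125, -204.03134155273438), 18.036128997802734)
```

View pics/w5.png

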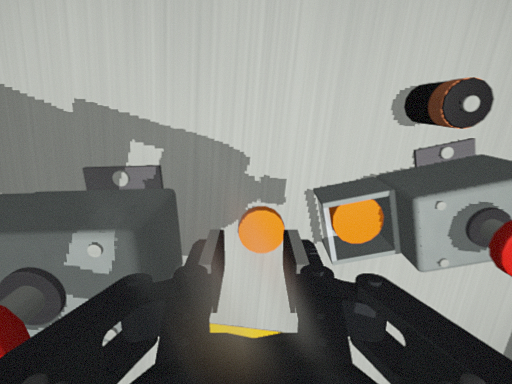

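Wrist view: the disc is at (263,227), centre (0.5147, -0.079). The finger pads at columns 205-310 straddle its line, and the dispenser front is clear at column 320. Going down.

Emit:
{"name": "carry_out", "arguments": {
  "commands": [
    {"delta_pos":[0,0.003,0.012],"delta_rot":[0,0,0],"claw":35},
    {"delta_pos":[0,0.006,0.03],"delta_rot":[0,0,0],"claw":35},
    {"delta_pos":[0,0.006,0.05],"delta_rot":[0,0,0],"claw":35},
    {"delta_pos":[0,0.006,0.07],"delta_rot":[0,0,0],"claw":35},
    {"delta_pos":[0,0.006,0.088],"delta_rot":[0,0,0],"claw":35},
    {"delta_pos":[0,0.006,0.1],"delta_rot":[0,0,0],"claw":35},
    {"delta_pos":[0,0.006,0.105],"delta_rot":[0,0,0],"claw":35},
    {"delta_pos":[0,0.006,0.105],"delta_rot":[0,0,0],"claw":35}
  ]
}}

```text
time: 6.57
eef_pos: [0.5102, -0.0364, 0.0443]
tcp_rot: [0.676, 0.737, -0.004, -0.006]
contact_force: [-0.2, 0.1, 0.8]
opening: 0.353
```

```bash
python3 look.py 6|head -1;python3 - <<'E'
from plant import ctrl
from h import *
s=ctrl.get_state();print(s["eef_pos"],R.from_quat(s["tcp_rot"]).as_matrix().round(4),s["contact_force"])
E
```

```text
6.5667 (array([ 0.51023973, -0.03637045,  0.04427801]), array([ 0.67568356,  0.73715791, -0.00393933, -0.00586796])) dq 0.033889512683137044
[ 0.51090366 -0.0365377   0.04535869] [[-0.0868  0.9961 -0.0121]
 [ 0.9962  0.0868  0.0016]
 [ 0.0027 -0.012  -0.9999]] [-0.62854312  0.10740874 -0.44347668]
```

View pics/w6.png

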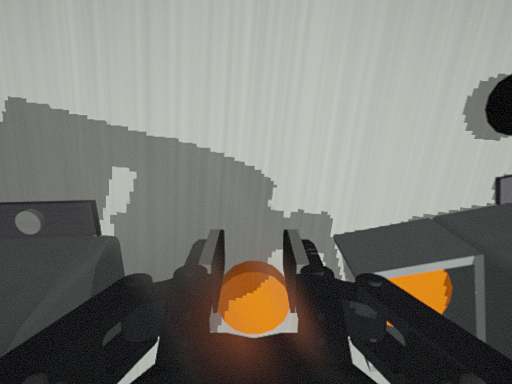

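Emit:
{"name": "carry_out", "arguments": {
  "commands": [
    {"delta_pos":[0,0,0.006],"delta_rot":[0,0,0],"claw":35},
    {"delta_pos":[0,0,0.012],"delta_rot":[0,0,0],"claw":35},
    {"delta_pos":[0,0,0.018],"delta_rot":[0,0,0],"claw":35},
    {"delta_pos":[0,0,0.022],"delta_rot":[0,0,0],"claw":35},
    {"delta_pos":[0,0,0.022],"delta_rot":[0,0,0],"claw":35}
  ]
}}

```text
time: 7.03
eef_pos: [0.5098, -0.0363, 0.0223]
tcp_rot: [0.676, 0.737, -0.004, -0.006]
contact_force: [-0.6, -0.1, 0.1]
opening: 0.351
```

```bash
python3 look.py 7|grep -A1 -E "^[0-9]|orange"; python3 - <<'E'
from plant import ctrl
from h import *
im,d=ctrl.read_camera("side");a=im[155:280,230:390];cv2.imwrite('pics/s7.png',cv2.resize(a,None,fx=5,fy=4.6,interpolation=2)[...,::-1])
E
```

```text
7.0333 (array([ 0.50982263, -0.03631493,  0.02232874]), array([ 0.67573348,  0.73711208, -0.00392929, -0.00588345])) dq 0.013146572628126572
orange [252.4 312.6] [ 213  281   81   72 3540] [ 0.5125 -0.0705  0.0144]
   z 0.014 rect [511.6 -73.4] [43.5 39.1] 30.3 circ ((513.8297729492188, -75.36185455322266), 22.74683952331543)
--
orange [462.6 314.7] [ 430  300   53   36 1038] [ 0.6081 -0.0507  0.0287]
   z 0.014 rect [619.6 -59.2] [16.9 30. ] 61.7 circ ((616.4992065429688, -64.95465850830078), 15.073685646057129)
--
orange [395.7 333.5] [386 321  20  25 202] [ 0.5783 -0.0635  0.0288]
   z 0.014 rect [588.7 -76.7] [ 4.6 17.9] 49.0 circ ((588.840087890625, -76.5209732055664), 9.060283660888672)
```

View pics/s7.png

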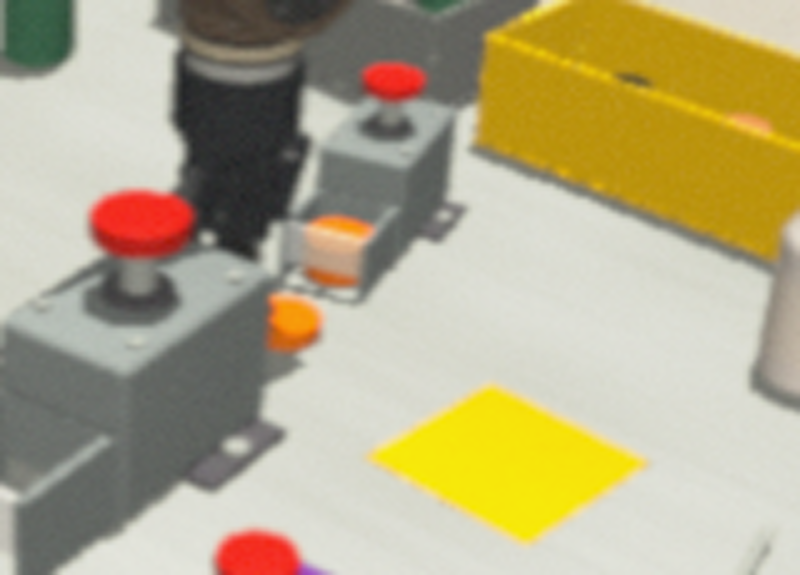

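View pics/w7.png

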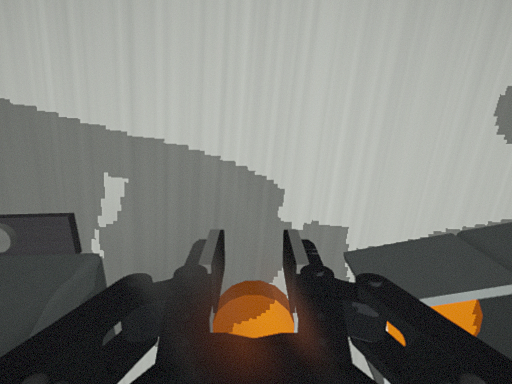

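The side view shows the disc standing clear and the tips low behind it, touching nothing. Pushing toward the square.

Emit:
{"name": "carry_out", "arguments": {
  "commands": [
    {"delta_pos":[-0.004,-0.0,0],"delta_rot":[0,0,0],"claw":35},
    {"delta_pos":[-0.008,-0.001,0],"delta_rot":[0,0,0],"claw":35},
    {"delta_pos":[-0.012,-0.001,0],"delta_rot":[0,0,0],"claw":35},
    {"delta_pos":[-0.017,-0.002,0],"delta_rot":[0,0,0],"claw":35},
    {"delta_pos":[-0.023,-0.003,0],"delta_rot":[0,0,0],"claw":35},
    {"delta_pos":[-0.03,-0.004,0],"delta_rot":[0,0,0],"claw":35},
    {"delta_pos":[-0.037,-0.005,0],"delta_rot":[0,0,0],"claw":35},
    {"delta_pos":[-0.044,-0.006,0],"delta_rot":[0,0,0],"claw":35}
  ]
}}

```text
time: 7.8
eef_pos: [0.5083, -0.0817, 0.0232]
tcp_rot: [0.676, 0.737, -0.004, -0.005]
contact_force: [0.1, 0.2, 0.5]
opening: 0.351
```

```bash
python3 look.py 8|grep -A1 -E "^[0-9]|orange"; python3 - <<'E'
from plant import ctrl
from h import *
im,d=ctrl.read_camera("side");a=im[155:280,230:390];cv2.imwrite('pics/s8.png',cv2.resize(a,None,fx=5,fy=4.6,interpolation=2)[...,::-1])
E
```

```text
7.8 (array([ 0.50831053, -0.08168037,  0.02319417]), array([ 0.67581302,  0.73704647, -0.00355204, -0.005161  ])) dq 0.1600865155974982
orange [463.6 235.1] [ 416  193   96   86 6635] [ 0.597  -0.0585  0.0287]
   z 0.014 rect [608.7 -66.6] [42.3 41.7] 17.3 circ ((605.65966796875, -63.500003814697266), 24.972246170043945)
--
orange [252.7 295.4] [ 217  251   74   83 4628] [ 0.5104 -0.1073  0.0146]
   z 0.014 rect [ 511.  -106.3] [38.3 48.3] 5.5 circ ((510.6697998046875, -106.4832763671875), 24.458866119384766)
```

View pics/s8.png

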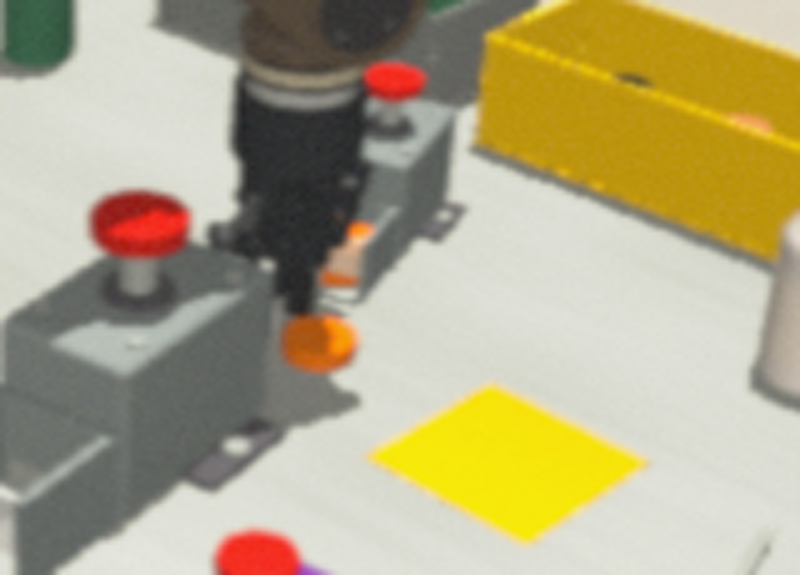

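View pics/w8.png

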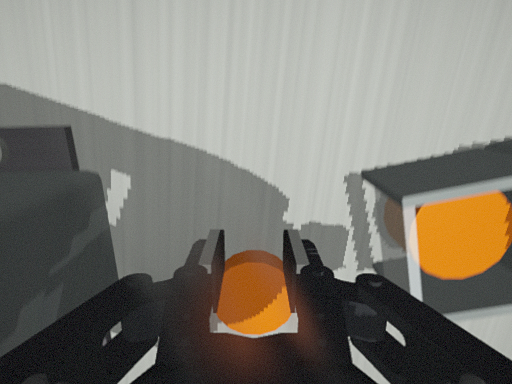

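The disc sits in the V at (0.510, -0.107) and moves with the tips. Carrying on.

Emit:
{"name": "carry_out", "arguments": {
  "commands": [
    {"delta_pos":[-0.008,-0.001,0],"delta_rot":[0,0,0],"claw":35},
    {"delta_pos":[-0.016,-0.002,0],"delta_rot":[0,0,0],"claw":35},
    {"delta_pos":[-0.024,-0.003,0],"delta_rot":[0,0,0],"claw":35},
    {"delta_pos":[-0.032,-0.004,0],"delta_rot":[0,0,0],"claw":35},
    {"delta_pos":[-0.04,-0.005,0],"delta_rot":[0,0,0],"claw":35},
    {"delta_pos":[-0.048,-0.006,0],"delta_rot":[0,0,0],"claw":35},
    {"delta_pos":[-0.056,-0.007,0],"delta_rot":[0,0,0],"claw":35},
    {"delta_pos":[-0.064,-0.008,0],"delta_rot":[0,0,0],"claw":35}
  ]
}}

```text
time: 8.57
eef_pos: [0.5058, -0.1475, 0.0231]
tcp_rot: [0.676, 0.737, -0.004, -0.005]
contact_force: [0.7, -0.1, 0.9]
opening: 0.347
```

Emit:
{"name": "carry_out", "arguments": {
  "commands": [
    {"delta_pos":[-0.008,-0.001,0],"delta_rot":[0,0,0],"claw":35},
    {"delta_pos":[-0.016,-0.002,0],"delta_rot":[0,0,0],"claw":35},
    {"delta_pos":[-0.024,-0.003,0],"delta_rot":[0,0,0],"claw":35},
    {"delta_pos":[-0.032,-0.004,0],"delta_rot":[0,0,0],"claw":35},
    {"delta_pos":[-0.04,-0.005,0],"delta_rot":[0,0,0],"claw":35},
    {"delta_pos":[-0.046,-0.006,0],"delta_rot":[0,0,0],"claw":35},
    {"delta_pos":[-0.05,-0.006,0],"delta_rot":[0,0,0],"claw":35}
  ]
}}

```text
time: 9.15
eef_pos: [0.5041, -0.1987, 0.0231]
tcp_rot: [0.676, 0.736, -0.004, -0.005]
contact_force: [-0.4, 1.1, -0.2]
opening: 0.354
```

```bash
python3 look.py 9|grep -A1 -E "^[0-9]|orange"; python3 - <<'E'
from plant import ctrl
from h import *
im,d=ctrl.read_camera("side");a=im[155:280,230:390];cv2.imwrite('pics/s9.png',cv2.resize(a,None,fx=5,fy=4.6,interpolation=2)[...,::-1])
E
```

```text
9.15 (array([ 0.50405475, -0.19866463,  0.02309683]), array([ 0.67649236,  0.73642385, -0.00364587, -0.00497069])) dq 0.06391120761487334
orange [253.3 294.4] [ 216  250   81   85 4946] [ 0.5066 -0.2231  0.0145]
   z 0.014 rect [ 508.7 -223.7] [48.8 41. ] 84.8 circ ((506.7706298828125, -223.2768096923828), 24.877744674682617)
--
orange [300.8 326.9] [297 316  12  23  85] [ 0.516  -0.1818  0.0857]
   z 0.014 rect [ 534.7 -241.1] [ 5.7 13.8] 4.6 circ ((532.6060791015625, -241.23696899414062), 6.911371231079102)
--
orange [237.8 344.6] [214 333  46  28 530] [ 0.501  -0.1896  0.0845]
   z 0.014 rect [ 500.6 -254.7] [16.  22.4] 58.7 circ ((500.3080749511719, -254.6131134033203), 12.214777946472168)
```

View pics/s9.png

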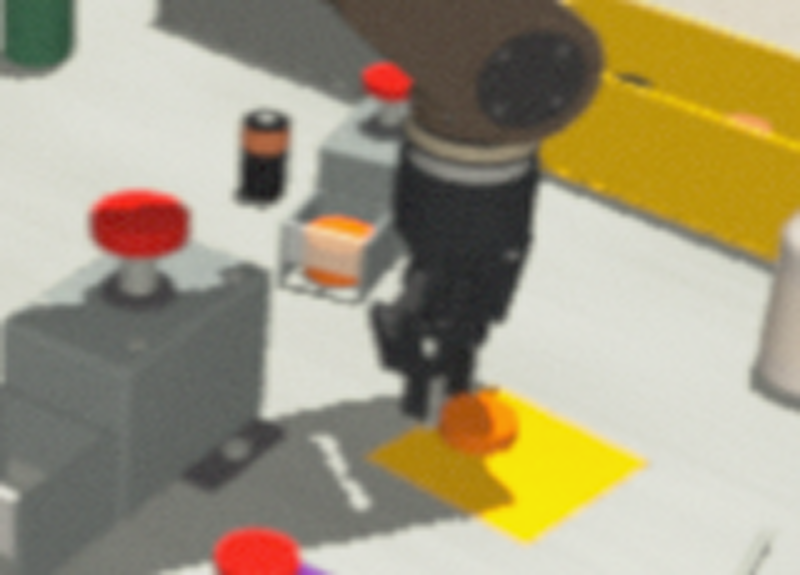

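The disc is at (0.507, -0.224), its rear edge still at the square's near side. About 29 mm more, easing off at the end.

Emit:
{"name": "carry_out", "arguments": {
  "commands": [
    {"delta_pos":[-0.005,-0.001,0],"delta_rot":[0,0,0],"claw":35},
    {"delta_pos":[-0.011,-0.002,0],"delta_rot":[0,0,0],"claw":35},
    {"delta_pos":[-0.017,-0.004,0],"delta_rot":[0,0,0],"claw":35},
    {"delta_pos":[-0.022,-0.005,0],"delta_rot":[0,0,0],"claw":35},
    {"delta_pos":[-0.026,-0.006,0],"delta_rot":[0,0,0],"claw":35},
    {"delta_pos":[-0.028,-0.006,0],"delta_rot":[0,0,0],"claw":35},
    {"delta_pos":[-0.029,-0.006,0],"delta_rot":[0,0,0],"claw":35}
  ]
}}

```text
time: 9.83
eef_pos: [0.5007, -0.2284, 0.0232]
tcp_rot: [0.677, 0.736, -0.004, -0.005]
contact_force: [-0.1, -0.5, 0.5]
opening: 0.346
```

Emit:
{"name": "carry_out", "arguments": {
  "commands": [
    {"delta_pos":[0.004,0,0],"delta_rot":[0,0,0],"claw":35},
    {"delta_pos":[0.01,0,0],"delta_rot":[0,0,0],"claw":35},
    {"delta_pos":[0.018,0,0],"delta_rot":[0,0,0],"claw":35},
    {"delta_pos":[0.026,0,0],"delta_rot":[0,0,0],"claw":35},
    {"delta_pos":[0.03,0,-0.01],"delta_rot":[0,0,0],"claw":35},
    {"delta_pos":[0.03,0,-0.035],"delta_rot":[0,0,0],"claw":35},
    {"delta_pos":[0.03,0,-0.065],"delta_rot":[0,0,0],"claw":35},
    {"delta_pos":[0.03,0,-0.1],"delta_rot":[0,0,0],"claw":35}
  ]
}}

```text
time: 10.5
eef_pos: [0.4982, -0.197, 0.1234]
tcp_rot: [0.676, 0.736, -0.004, -0.007]
contact_force: [1.3, -0.1, -0.7]
opening: 0.347
```

Emit:
{"name": "carry_out", "arguments": {
  "commands": [
    {"delta_pos":[0.01,0,-0.03],"delta_rot":[0,0,0],"claw":35},
    {"delta_pos":[0.03,0,-0.06],"delta_rot":[0,0,0],"claw":35},
    {"delta_pos":[0.05,0,-0.09],"delta_rot":[0,0,0],"claw":35},
    {"delta_pos":[0.07,0,-0.12],"delta_rot":[0,0,0],"claw":35},
    {"delta_pos":[0.08,0,-0.14],"delta_rot":[0,0,0],"claw":35},
    {"delta_pos":[0.08,0,-0.15],"delta_rot":[0,0,0],"claw":35},
    {"delta_pos":[0.08,0,-0.15],"delta_rot":[0,0,0],"claw":35}
  ]
}}

```text
time: 11.08
eef_pos: [0.4947, -0.1176, 0.2773]
tcp_rot: [0.676, 0.737, -0.003, -0.003]
contact_force: [0.4, -0.3, -0.6]
opening: 0.354
```

```bash
python3 look.py 10|grep -A3 -E "^[0-9]|orange|yellow|red"; python3 - <<'E'
from plant import ctrl
from h import *
for n in("side","scene"):
    im,d=ctrl.read_camera(n);cv2.imwrite(f'pics/{n}10.png',im[...,::-1]);info=ctrl.camera_info(n)
    M=masks(im)
    for b,st,c in blobs(M["orange"],30):
        print(n,"orange",c.round(1),st[4],onplane(c,.012,info).round(4))
    for b,st,c in blobs(M["yellow"]|M["orange"],400):
        cn=max(cv2.findContours(b.astype(np.uint8),0,1)[0],key=cv2.contourArea)
        print(n,"y+o",c.round(1),cv2.minAreaRect((onplane(cn[:,0],0,info)[:,:2]*1000).astype(np.float32)))
E
```

```text
11.0833 (array([ 0.49474432, -0.1175934 ,  0.27731426]), array([ 0.67577044,  0.73709845, -0.00307236, -0.00328025])) dq 0.05180396675524926
red [447.9 104. ] [ 427   84   43   42 1372] [ 0.6631 -0.0354  0.1146]
   z 0.114 rect [663.5 -36.2] [36.6 35.5] 4.4 circ ((663.2466430664062, -35.06804275512695), 19.055240631103516)
red [104.  149.3] [  70  120   68   63 3157] [ 0.3719 -0.0951  0.1588]
   z 0.114 rect [ 349.8 -104.7] [62.5 59. ] 50.3 circ ((349.4678649902344, -104.39315032958984), 32.21878433227539)
red [ 11.8 308.2] [  0 293  28  32 721] [ 0.2402 -0.2913  0.114 ]
   z 0.114 rect [ 242.7 -292.4] [42.2 28.6] 82.6 circ ((238.32720947265625, -291.8514709472656), 22.220184326171875)
orange [341.7 116.9] [ 324  100   37   37 1111] [ 0.5941 -0.0561  0.0286]
   z 0.014 rect [598.8 -58.2] [44.4 44.4] 8.8 circ ((597.3726806640625, -56.409141540527344), 24.76152992248535)
   z 0.028 rect [594.9 -57.8] [42.8 42.8] 8.8 circ ((593.5330810546875, -56.098506927490234), 23.87174415588379)
   z 0.042 rect [591.  -57.4] [41.2 41.2] 8.8 circ ((589.6934814453125, -55.787872314453125), 22.98198699
[... 1132 characters left out ...]
.5821 -0.0649  0.012 ]]
scene orange [372.4 308.8] 86 [[0.4588 0.3926 0.012 ]]
scene y+o [474.5  88.9] ((-616.4210205078125, 203.65113830566406), (732.5594482421875, 130.05751037597656), 7.389333724975586)
scene y+o [ 8.1 73.5] ((655.3241577148438, -1209.2672119140625), (309.4967346191406, 93.13671875), 67.57164764404297)
scene y+o [80.7 77.2] ((503.9209289550781, -900.9727783203125), (290.9436340332031, 84.54959106445312), 61.578895568847656)
scene y+o [190.5 174.6] ((493.91302490234375, -252.3226318359375), (108.01487731933594, 107.49999237060547), 87.3487548828125)
scene y+o [107.1 275.1] ((859.7568969726562, -172.50283813476562), (324.3904113769531, 142.77305603027344), 89.9185791015625)
```

View pics/w10.png

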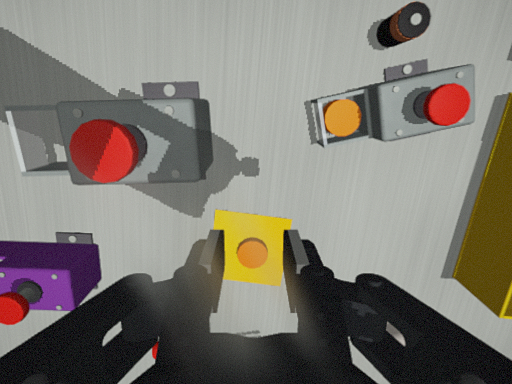

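View pics/side10.png

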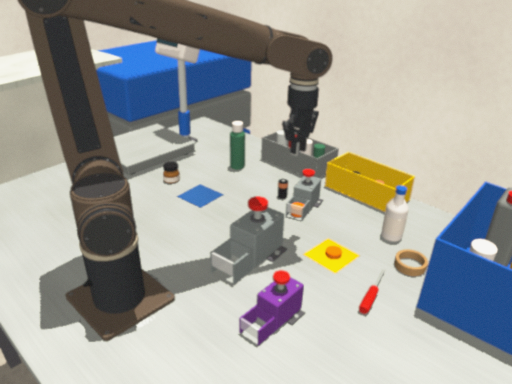

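View pics/scene10.png

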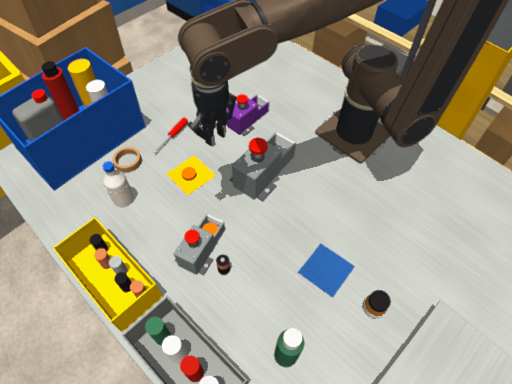

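All three views show the disc flat (top at z 0.0146) and well inside the yellow square, about 6 mm off centre against a 33 mm margin. The plunger is up, two discs are still in the magazine, and the arm touches nothing.

```bash
python3 -c "
from plant import ctrl;print(ctrl.sign_off())"
```

```text
the job is handed in; nothing more can be done
None
```

The job is done and handed in at about 11 s on the robot's clock; sign-off reported no verdict.

- **Press:** I pressed the small grey dispenser's plunger once, with the fingers shut, until it hit the hard stop. The height stopped changing there while the force rose to 18 N. I then let it come back up, and its top read 114 mm again. One disc came out, and the top of the stack left in the magazine dropped from 42 to 29 mm.
- **Nudge:** I pushed the disc about 175 mm sideways with two fingertips set roughly 30 mm apart, then backed away and up.
- **Last checks:** In the wrist view the disc is at (0.503, -0.254), about 6 mm from the yellow square's centre, with roughly 27 mm to spare on its nearest side. Its top is at 14.6 mm, so it lies flat. The pictures show nothing else moved, and the arm was clear of everything.
- **Disagreement:** The side camera placed the disc about 10 mm away from the wrist camera's figure, more than the calibration allows. It is a coarser view, and its picture also shows the disc wholly inside the square.

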